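# Return the cleaned microscope objectives to their cases

## Task

The four microscope objectives have been cleaned and stand on the lens paper. Put each one back into the base of its own case, the one whose collar has the colour of the ring on the objective, so that it stands upright on its thread inside the collar, lens up; I will screw the covers on afterwards. Lower each one gently into place, never let one fall or topple, and leave the cleaner bottle and the stack of dishes where they are.

Things in the scene. Friction and masses are not known exactly. Their poses are not given: they have to be found in the camera images.
- obj_red_center (a point): Objective with a red ring (short, with a broad flat nose): loose, 56 mm tall, about 150 g, stands thread-down on 2 mm lens paper. From its foot: brass thread 26 mm wide, 9 mm high; steel barrel 32 mm wide up to 40 mm, where the red ring is; nose narrowing to 20 mm. Point: on its axis, 28 mm above its foot; z axis towards the lens. Grip the barrel 4 to 8 mm above it, so the fingers clear the collar.
- obj_yellow_center (a point): Objective with a yellow ring (slim): loose, 58 mm tall, about 160 g, stands thread-down on 2 mm lens paper. From its foot: brass thread 26 mm wide, 9 mm high; steel barrel 30 mm wide up to 42 mm, where the yellow ring is; nose narrowing to 16 mm. Point: on its axis, 29 mm above its foot; z axis towards the lens. Grip the barrel 4 to 8 mm above it, so the fingers clear the collar.
- obj_green_center (a point): Objective with a green ring (longer, tapering nose): loose, 62 mm tall, about 200 g, stands thread-down on 2 mm lens paper. From its foot: brass thread 26 mm wide, 9 mm high; steel barrel 32 mm wide up to 46 mm, where the green ring is; nose narrowing to 14 mm. Point: on its axis, 31 mm above its foot; z axis towards the lens. Grip the barrel 4 to 8 mm above it, so the fingers clear the collar.
- obj_blue_center (a point): Objective with a blue ring (the longest, with a sharply tapering nose): loose, 66 mm tall, about 240 g, stands thread-down on 2 mm lens paper. From its foot: brass thread 26 mm wide, 9 mm high; steel barrel 34 mm wide up to 50 mm, where the blue ring is; nose narrowing to 11 mm. Point: on its axis, 33 mm above its foot; z axis towards the lens. Grip the barrel 4 to 8 mm above it, so the fingers clear the collar.
- case_red: Open case base with a red collar: a black disc 66 mm across with a red collar on it (62 mm outside, 48 mm inside), which stays put on the bench. Well floor 3 mm, collar top 10 mm above the bench, so a 26 mm thread has 11 mm to spare all round. Origin: centre of its underside, on the bench; z up.
- case_yellow: Open case base with a yellow collar: a black disc 66 mm across with a yellow collar on it (62 mm outside, 48 mm inside), which stays put on the bench. Well floor 3 mm, collar top 10 mm above the bench, so a 26 mm thread has 11 mm to spare all round. Origin: centre of its underside, on the bench; z up.
- case_green: Open case base with a green collar: a black disc 66 mm across with a green collar on it (62 mm outside, 48 mm inside), which stays put on the bench. Well floor 3 mm, collar top 10 mm above the bench, so a 26 mm thread has 11 mm to spare all round. Origin: centre of its underside, on the bench; z up.
- case_blue: Open case base with a blue collar: a black disc 66 mm across with a blue collar on it (62 mm outside, 48 mm inside), which stays put on the bench. Well floor 3 mm, collar top 10 mm above the bench, so a 26 mm thread has 11 mm to spare all round. Origin: centre of its underside, on the bench; z up.
- cleaner_bottle: Bystander: small amber bottle of lens cleaner with a white cap, 36 mm across, 85 mm tall, loose. Origin: centre of its underside.
- dish_stack: Bystander: stack of three clear culture dishes, 58 mm across, 45 mm tall, loose, moves as one. Origin: centre of its underside.

How it is judged:
At the end, for the whole second after the job is handed in: Each objective stands upright (within 0.12 rad) on the floor of the case base with the collar of its own colour (centre height within 3 mm of fully seated, axis within 13 mm of the base's axis), released and at rest (horizontal distance between obj_red_center and case_red below 0.013 m and z of obj_red_center in the frame of case_red between 0.028 and 0.034 m and angle between each of obj_red_center, obj_yellow_center, obj_green_center, obj_blue_center's own z axis and vertical below 0.12 rad and linear speed of each of obj_red, obj_yellow, obj_green, obj_blue below 0.02 m/s and angular speed of each of obj_red, obj_yellow, obj_green, obj_blue below 0.2 rad/s and horizontal distance between obj_yellow_center and case_yellow below 0.013 m and z of obj_yellow_center in the frame of case_yellow between 0.029 and 0.035 m and horizontal distance between obj_green_center and case_green below 0.013 m and z of obj_green_center in the frame of case_green between 0.031 and 0.037 m and horizontal distance between obj_blue_center and case_blue below 0.013 m and z of obj_blue_center in the frame of case_blue between 0.033 and 0.039 m); the robot touches nothing.
It fails at once if an objective topples (tilts more than 0.6 rad) (angle between any of obj_red_center, obj_yellow_center, obj_green_center, obj_blue_center's own z axis and vertical above 0.6 rad).
It fails at once if an objective is let fall (moves faster than 0.6 m/s, a fall of about 2 cm, with no finger on it) ((linear speed of obj_red above 0.6 m/s and contact force between the fingers and obj_red below 0.05 N) or (linear speed of obj_yellow above 0.6 m/s and contact force between the fingers and obj_yellow below 0.05 N) or (linear speed of obj_green above 0.6 m/s and contact force between the fingers and obj_green below 0.05 N) or (linear speed of obj_blue above 0.6 m/s and contact force between the fingers and obj_blue below 0.05 N)).
It fails at once if the bottle or the dish stack is shifted by more than 25 mm or tipped over (distance of any of cleaner_bottle, dish_stack from where it was at the start of the episode above 0.025 m or angle between any of cleaner_bottle, dish_stack's own z axis and vertical above 0.6 rad).
It also fails if it takes over 102 s, if anything falls off the work surface, if the arm or the gripper's body presses on something with over 40 N, if the wrist force passes 120 N, or if a joint passes its speed limit or range.

## Robot

A 6-joint arm with a two-finger parallel gripper is mounted at the origin on the work surface. World frame = base frame: x ahead of the robot, y to its left, z up, the work surface at z = 0. Lengths are in m, angles in rad, forces in N, time in s.
With the tool pointing down it reaches from about 0.275 to 0.875 m from the base axis. Payload 12.5 kg.
Tool frame: the origin (TCP) lies midway between the tips of the shut fingers; the grasp point (between the pads) lies 19 mm behind it (grip_point_offset is the distance from the TCP to the grasp point, in m); z points along the fingers, y is the line along which they close (so a half turn about z gives the same grasp; the last joint's range is limited). The gripper opens to 85 mm and grips with 20 to 120 N. Pads are 22 mm wide; open, the fingers measure 114 mm over their backs; the gripper's body (76 mm by 85 mm) begins 54 mm behind the grasp point. The pads swing forward as they close: fully open they stand 13 mm farther back than shut.
Start: joints at [1.12, 0.351, 1.652, -0, 1.139, -0.085], TCP at [0.197, 0.514, 0.231] pointing down, gripper open.
Joint ranges: [-2.75, 2.75], [-0.79, 2.1], [0.01, 2.65], [-1.57, 4.71], [0.07, 3.14], [-2.87, 2.87]. Speed limits (rad/s): [2.22, 2.22, 2.79, 3.14, 3.14, 3.14].

## Interface

Orientations are given as a 3x3 rotation matrix whose columns are the frame's x, y, z axes.
In Python, from plant import get_obs, snapshot, camera_model, close_job, grip_point_offset gives the robot as it stands. The module is installed in compiled form; this text tells all that it offers.
- The arm moves only by the tool jog_arm, never from a script. Its argument "steps" is a list of rows, each a list of 7 numbers: the turn, a rotation vector about the tool's x, y, z in degrees, then the shift along the tool's x, y, z in m, then the opening, from 0 (shut) to 1 (fully open). A call has exactly 10 rows; each row is the pose to reach, as a shift and turn from the pose commanded when the call began, along the tool's axes at that moment; what a row does not reach only later rows make up. A row lasts 1/8 s, in which the tool goes at most 62.5 mm and 10.7 degrees, less where a joint would pass 70% of its speed; a pose out of reach is approached as far as the arm can. A call with a gripper value outside its range is refused whole. The fingers move at their own pace and stop on an object; "newtons" is the grip in N (left out, the last holds). Time passes only in rows, so rows that repeat a pose let the fingers close, or fill a call up. It gives the time, the measured TCP pose, the force, the opening and the grip force at its end, in the units of the state.
- get_obs(): the state, without advancing time (a new reading comes with each control period).
- snapshot(name): name is "side" or "top"; returns (picture, depth): 384x512x3 uint8, blue, green, red; 384x512 float32, m along the optical axis (not along the pixel's ray), 0 where there is no reading.
- camera_model(name): a dict with "fovy" (degrees; the focal length in pixels is half the picture's height over the tangent of half this angle, whatever the lens; pixels are square), "cx", "cy" (the principal point, pixels), "distortion" ([k1, k2, p1, p2, k3] as OpenCV has them; the pictures are not rectified), "world_to_cam" (4x4, takes a point from world to camera coordinates). Camera axes: x right, y up, looking along -z (the intrinsics and any distortion apply to the point x, -y, -z); pixel columns grow to the right and rows downward; lengths in m; the calibration is good to about 2 mm. A picture is of the moment at which its call begins. camera_model takes no time and is no camera call.
- close_job(): hands the job in; it is judged then, once.
The state is a dict: "t": time; "joint_pos": joint angles; "dq": joint speeds; "tau": joint torques, N m; "eef_pos": TCP position; "tool_rot": TCP orientation; "force": force on the tool from outside, world axes, zero at the start; "ft_torque": the same for the moment, N m; "gripper_width": opening from 0.0 (shut) to 1.0 (fully open); "grasp_force": force on a finger pad.
Only numpy, scipy, OpenCV 4.12 (cv2) and the standard library are available. Lean on these libraries where they do the work, as an engineer would, in place of code of your own. Each camera call takes 0.05 s, during which the arm holds its last target. There are 200 camera calls.

## Working session

There is one attempt and no reset: what is moved stays moved. The work goes in short steps, Python scripts to look and compute and a tool call to move; the robot and the scene stay as the last step left them, time stands still between calls to the robot, and variables do not carry over. Pictures are saved under pics/ and viewed, at most 14 in all, crops included, and the job is handed in when it is done.

Besides the shell and the picture viewer there is one more tool, called as name(argument=value, ...) on one line, values as JSON. jog_arm: Moves the arm, as the interface text tells. Its arguments: {"type":"object","properties":{"steps":{"type":"array"},"newtons":{"type":"number"}},"required":["steps"]}

```bash
mkdir -p pics
python3 - <<'E'
from plant import *
import cv2
for n in("top","side"):
    p,d=snapshot(n); cv2.imwrite(f"pics/{n}0.png",p)
    import numpy as np; np.save(n+"0.npy",d)
    c=camera_model(n); print(n,c)
o=get_obs(); print(o, grip_point_offset)
E
```

```text
top {'fovy': 47.39571257542137, 'cx': 262.0380605127029, 'cy': 189.8894692017645, 'distortion': array([-0.02568923,  0.        ,  0.        ,  0.        ,  0.        ]), 'world_to_cam': array([[ 0.00977013, -0.99994636, -0.00343867, -0.014388  ],
       [ 0.98476139,  0.00902451,  0.17367659, -0.52882991],
       [-0.17363624, -0.00508311,  0.98479674, -1.13463365],
       [ 0.        ,  0.        ,  0.        ,  1.        ]])}
side {'fovy': 42.6491461558759, 'cx': 247.6088200746736, 'cy': 195.92963288010193, 'distortion': array([-0.01208104,  0.        ,  0.        ,  0.        ,  0.        ]), 'world_to_cam': array([[ 0.93739552, -0.34809632,  0.01089038, -0.52304404],
       [ 0.23970271,  0.66755406,  0.70492141, -0.16738894],
       [-0.25265046, -0.65817971,  0.70920181, -1.30892243],
       [ 0.        ,  0.        ,  0.        ,  1.        ]])}
{'t': 0.1, 'joint_pos': array([ 1.12041533e+00,  3.51160899e-01,  1.65235097e+00,  2.46870616e-05,
        1.13912831e+00, -8.45926891e-02]), 'dq': array([-0.00017445, -0.00236283, -0.00142083, -0.00178813, -0.00049781,
       -0.00035276]), 'tau': array([ 7.80354858e-04, -5.06827426e+01, -2.91878128e+01, -1.16700785e-04,
        2.51407087e-03, -1.51683014e-05]), 'eef_pos': array([0.1965627 , 0.51335463, 0.23082749]), 'tool_rot': array([[-9.33838362e-01,  3.57694964e-01, -4.76181077e-04],
       [ 3.57695264e-01,  9.33837902e-01, -9.33302176e-04],
       [ 1.10838449e-04, -1.04188109e-03, -9.99999451e-01]]), 'force': array([ 0.00368498, -0.2249477 ,  0.04946704]), 'ft_torque': array([ 0.02088696,  0.01236416, -0.00620051]), 'grasp_force': 0.0, 'gripper_width': 0.9965038001951781} 0.0187
```

View pics/top0.png

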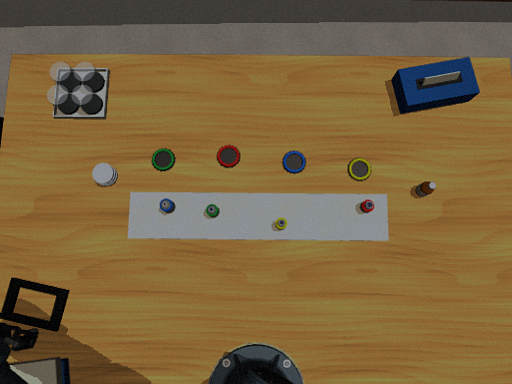

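View pics/side0.png

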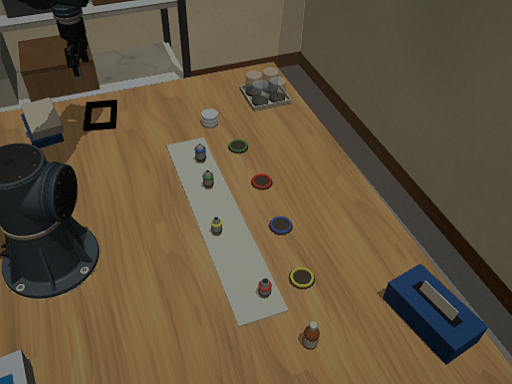

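```bash
cat > h.py <<'E'
import numpy as np, cv2
from plant import *
def K(n):
    c=camera_model(n); f=192/np.tan(np.radians(c["fovy"]/2))
    return np.array([[f,0,c["cx"]],[0,f,c["cy"]],[0,0,1]]),c["distortion"],c["world_to_cam"]
def rays(n,uv):
    k,d,T=K(n); q=cv2.undistortPoints(np.float64(uv).reshape(-1,1,2),k,d)[:,0]
    r=np.c_[q[:,0],-q[:,1],-np.ones(len(q))]
    return -T[:3,:3].T@T[:3,3], r@T[:3,:3]
def plane(n,uv,z):
    C,r=rays(n,uv); return C+r*((z-C[2])/r[:,2])[:,None]
def cloud(n,uv,depth):
    C,r=rays(n,uv); uv=np.int32(uv); return C+r*depth[uv[:,1],uv[:,0]][:,None]
def masks(p):
    h=cv2.cvtColor(p,cv2.COLOR_BGR2HSV); H,S,V=[h[...,i].astype(int) for i in range(3)]
    s=(S>140)&(V>50)
    return dict(red=s&((H<6)|(H>174)),yellow=s&(H>24)&(H<34),green=s&(H>40)&(H<80)&(V>50),blue=(S>110)&(V>50)&(H>100)&(H<130))
def blobs(m,a=5):
    N,l,st,c=cv2.connectedComponentsWithStats(m.astype(np.uint8),connectivity=8)
    return [(st[i,4],c[i],np.argwhere(l==i)[:,::-1]) for i in range(1,N) if st[i,4]>=a]
RH=dict(red=.042,yellow=.044,green=.048,blue=.052)
E
python3 - <<'E'
from h import *
for n in("top","side"):
    p=cv2.imread(f"pics/{n}0.png"); d=np.load(n+"0.npy")
    for c,m in masks(p).items():
        for a,ce,px in blobs(m):
            w=cloud(n,px,d); 
            b=px.min(0),px.max(0)
            cc=(b[0]+b[1])/2
            if not (.3<np.median(w[:,0])<.8): continue
            print(n,c,a,ce.round(1),"box",*b,"z10",plane(n,[cc],.01)[0,:2].round(4),"ring",plane(n,[ce],RH[c])[0,:2].round(4),"cl",np.median(w,0).round(4))
E
```

```text
top red 171 [228.1 156.1] box [217 145] [239 166] z10 [0.6331 0.0879] ring [0.623  0.0849] cl [0.6306 0.086  0.0085]
top red 56 [366.2 206.5] box [362 200] [373 211] z10 [ 0.4941 -0.3016] ring [ 0.4867 -0.2903] cl [ 0.4855 -0.2876  0.0437]
top yellow 186 [359.7 168.5] box [349 158] [370 179] z10 [ 0.5989 -0.2824] ring [ 0.591  -0.2753] cl [ 0.5988 -0.2831  0.0088]
top yellow 55 [280.8 223.6] box [276 218] [286 229] z10 [ 0.4421 -0.0622] ring [ 0.4384 -0.0604] cl [ 0.4369 -0.0606  0.0453]
top green 149 [162.6 158.9] box [152 149] [173 169] z10 [0.6214 0.2729] ring [0.6121 0.2636] cl [0.6211 0.2731 0.0099]
top green 48 [212.1 210.9] box [206 205] [217 215] z10 [0.4776 0.1299] ring [0.4705 0.1237] cl [0.4697 0.1222 0.0494]
top blue 173 [293.6 161.4] box [283 151] [305 172] z10 [ 0.6173 -0.0984] ring [ 0.6074 -0.0945] cl [ 0.6175 -0.0981  0.0089]
top blue 69 [166.5 205.2] box [160 199] [172 211] z10 [0.4904 0.2566] ring [0.4839 0.2458] cl [0.4819 0.2435 0.0525]
side red 108 [261.1 181.1] box [252 174] [271 187] z10 [0.6346 0.0836] ring [0.6192 0.0505] cl [0.6323 0.0787 0.0099]
side red 53 [264.5 287.1] box [259 282] [271 290] z10 [ 0.5005 -0.2808] ring [ 0.489  -0.3033] cl [ 0.4866 -0.3053  0.0437]
side yellow 33 [216.2 223.9] box [211 220] [221 226] z10 [ 0.4491 -0.0358] ring [ 0.4405 -0.0683] cl [ 0.439  -0.07    0.0452]
side yellow 159 [301.8 276.7] box [290 267] [313 286] z10 [ 0.5997 -0.2858] ring [ 0.5871 -0.3076] cl [ 0.6001 -0.2874  0.0105]
side blue 31 [199.6 150.2] box [195 147] [204 152] z10 [0.4969 0.2907] ring [0.4843 0.2379] cl [0.4836 0.2357 0.0528]
side blue 111 [280.7 224.9] box [270 217] [291 232] z10 [ 0.6188 -0.103 ] ring [ 0.6019 -0.1378] cl [ 0.6186 -0.1075  0.0105]
```

jog_arm(steps=[[0, 0, -3, -0.04, -0.016, 0.0, 1], [0, 0, -6, -0.08, -0.032, 0.01, 1], [0, 0, -9, -0.12, -0.048, 0.02, 1], [0, 0, -12, -0.165, -0.066, 0.04, 1], [0, 0, -15, -0.21, -0.085, 0.06, 1], [0, 0, -18, -0.255, -0.103, 0.08, 1], [0, 0, -20, -0.3, -0.121, 0.1, 1], [0, 0, -21, -0.335, -0.135, 0.11, 1], [0, 0, -21, -0.364, -0.147, 0.11, 1], [0, 0, -21, -0.364, -0.147, 0.11, 1]], newtons=40)

```text
t: 1.35
eef_pos: [0.485, 0.2448, 0.1209]
tool_rot: [[-1.0, 0.002, -0.0], [0.002, 1.0, -0.0], [0.0, -0.0, -1.0]]
force: [-0.1, 0.6, 0.8]
gripper_width: 0.999
grasp_force: 0.0
```

jog_arm(steps=[[0, 0, 0, 0, 0.001, 0.03, 1], [0, 0, 0, 0, 0.001, 0.06, 1], [0, 0, 0, 0, 0.001, 0.08, 1], [0, 0, 0, 0, 0.001, 0.095, 1], [0, 0, 0, 0, 0.001, 0.101, 1], [0, 0, 0, 0, 0.001, 0.101, 0.7], [0, 0, 0, 0, 0.001, 0.101, 0.5], [0, 0, 0, 0, 0.001, 0.101, 0.3], [0, 0, 0, 0, 0.001, 0.101, 0.2], [0, 0, 0, 0, 0.001, 0.101, 0.2]], newtons=40)

```text
t: 2.6
eef_pos: [0.4844, 0.2473, 0.021]
tool_rot: [[-1.0, -0.001, 0.001], [-0.001, 1.0, 0.0], [-0.001, 0.0, -1.0]]
force: [-1.9, -0.4, 6.1]
gripper_width: 0.388
grasp_force: 39.4
```

Run:
```python
from h import *
p,d=snapshot("side"); cv2.imwrite("pics/s1.png",cv2.resize(p[80:240,130:330],None,fx=4,fy=4,interpolation=cv2.INTER_CUBIC[0] if 0 else 2))
o=get_obs();print(o["gripper_width"],o["grasp_force"],o["eef_pos"],o["force"])
```

```text
0.3830376910558264 39.44006318051834 [0.48435626 0.24731077 0.02100029] [-1.2637512  -0.70905003  6.35883226]
```

View pics/s1.png

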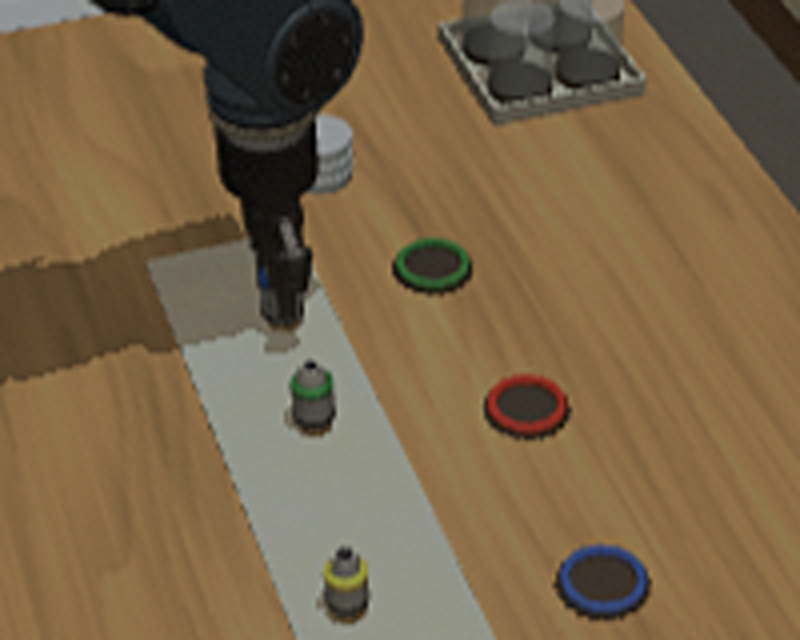

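jog_arm(steps=[[0, 0, 0, 0, 0, -0.01, 0.2], [0, 0, 0, 0, 0, -0.03, 0.2], [0, 0, 0, 0, 0, -0.055, 0.2], [0, 0, 0, -0.004, -0.01, -0.075, 0.2], [0, 0, 0, -0.012, -0.03, -0.085, 0.2], [0, 0, 0, -0.023, -0.06, -0.085, 0.2], [0, 0, 0, -0.038, -0.1, -0.085, 0.2], [0, 0, 0, -0.054, -0.14, -0.085, 0.2], [0, 0, 0, -0.069, -0.18, -0.085, 0.2], [0, 0, 0, -0.085, -0.22, -0.085, 0.2]])

```text
t: 3.9
eef_pos: [0.5694, 0.0258, 0.1057]
tool_rot: [[-1.0, -0.001, -0.0], [-0.001, 1.0, -0.0], [0.0, -0.0, -1.0]]
force: [0.7, 0.5, -2.4]
gripper_width: 0.388
grasp_force: 40.1
```

jog_arm(steps=[[0, 0, 0, -0.014, -0.035, 0, 0.2], [0, 0, 0, -0.026, -0.067, 0, 0.2], [0, 0, 0, -0.036, -0.093, 0, 0.2], [0, 0, 0, -0.043, -0.112, 0, 0.2], [0, 0, 0, -0.047, -0.122, 0, 0.2], [0, 0, 0, -0.048, -0.126, 0.01, 0.2], [0, 0, 0, -0.048, -0.126, 0.03, 0.2], [0, 0, 0, -0.048, -0.126, 0.05, 0.2], [0, 0, 0, -0.048, -0.126, 0.06, 0.2], [0, 0, 0, -0.048, -0.126, 0.06, 0.2]])

```text
t: 5.15
eef_pos: [0.6168, -0.0984, 0.0442]
tool_rot: [[-1.0, -0.001, -0.002], [-0.001, 1.0, 0.0], [0.002, 0.0, -1.0]]
force: [-0.1, 0.2, -2.0]
gripper_width: 0.39
grasp_force: 40.1
```

Run:
```python
from h import *
p,d=snapshot("side"); cv2.imwrite("pics/s2.png",cv2.resize(p[110:270,180:380],None,fx=4,fy=4,interpolation=2))
```

```text
(no output)
```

View pics/s2.png

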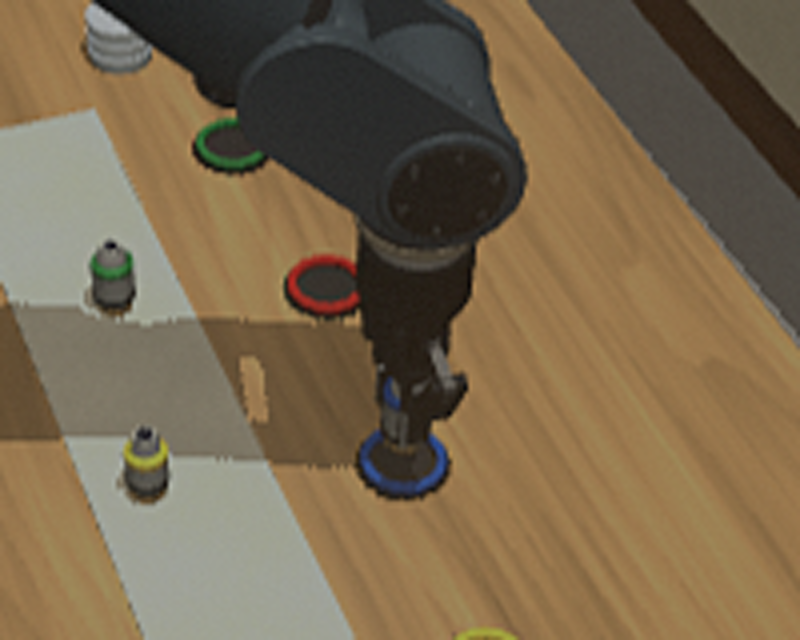

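jog_arm(steps=[[0, 0, 0, -0.001, 0, 0.004, 0.2], [0, 0, 0, -0.001, 0, 0.008, 0.2], [0, 0, 0, -0.001, 0, 0.012, 0.2], [0, 0, 0, -0.001, 0, 0.015, 0.2], [0, 0, 0, -0.001, 0, 0.017, 0.2], [0, 0, 0, -0.001, 0, 0.0185, 0.2], [0, 0, 0, -0.001, 0, 0.0195, 0.2], [0, 0, 0, -0.001, 0, 0.0205, 0.2], [0, 0, 0, -0.001, 0, 0.021, 0.2], [0, 0, 0, -0.001, 0, 0.021, 0.2]])

```text
t: 6.45
eef_pos: [0.6183, -0.0988, 0.0243]
tool_rot: [[-1.0, -0.001, -0.0], [-0.001, 1.0, 0.0], [0.0, 0.0, -1.0]]
force: [0.6, 0.4, -1.9]
gripper_width: 0.385
grasp_force: 40.1
```

jog_arm(steps=[[0, 0, 0, 0, 0, 0.0005, 0.2], [0, 0, 0, 0, 0, 0.001, 0.2], [0, 0, 0, 0, 0, 0.0015, 0.2], [0, 0, 0, 0, 0, 0.002, 0.2], [0, 0, 0, 0, 0, 0.0025, 0.2], [0, 0, 0, 0, 0, 0.0025, 0.2], [0, 0, 0, 0, 0, 0.0025, 0.2], [0, 0, 0, 0, 0, 0.0025, 0.2], [0, 0, 0, 0, 0, 0.0025, 0.2], [0, 0, 0, 0, 0, 0.0025, 0.2]])

```text
t: 7.7
eef_pos: [0.6184, -0.0988, 0.022]
tool_rot: [[-1.0, -0.001, 0.0], [-0.001, 1.0, -0.0], [-0.0, -0.0, -1.0]]
force: [-2.4, 1.2, 5.2]
gripper_width: 0.387
grasp_force: 40.6
```

jog_arm(steps=[[0, 0, 0, 0, 0, 0, 0.4], [0, 0, 0, 0, 0, 0, 0.5], [0, 0, 0, 0, 0, 0, 0.7], [0, 0, 0, 0, 0, 0, 0.9], [0, 0, 0, 0, 0, 0, 1], [0, 0, 0, 0, 0, 0, 1], [0, 0, 0, 0, 0, -0.02, 1], [0, 0, 0, 0, 0, -0.05, 1], [0, 0, 0, 0, 0, -0.08, 1], [0, 0, 0, 0, 0, -0.1, 1]])

```text
t: 8.95
eef_pos: [0.6189, -0.0989, 0.1245]
tool_rot: [[-1.0, -0.001, 0.002], [-0.001, 1.0, -0.001], [-0.002, -0.001, -1.0]]
force: [-0.1, -0.3, 0.3]
gripper_width: 1.0
grasp_force: 0.0
```

jog_arm(steps=[[0, 0, 0, 0.02, 0.004, 0, 1], [0, 0, 0, 0.06, 0.012, 0, 1], [0, 0, 0, 0.1, 0.021, 0, 1], [0, 0, 0, 0.14, 0.029, 0, 1], [0, 0, 0, 0.165, 0.034, 0, 1], [0, 0, 0, 0.179, 0.037, 0, 1], [0, 0, 0, 0.179, 0.037, 0, 1], [0, 0, 0, 0.179, 0.037, 0.02, 1], [0, 0, 0, 0.179, 0.037, 0.02, 1], [0, 0, 0, 0.179, 0.037, 0.02, 1]])

```text
t: 10.2
eef_pos: [0.4399, -0.0621, 0.1022]
tool_rot: [[-1.0, -0.001, 0.0], [-0.001, 1.0, -0.0], [-0.0, -0.0, -1.0]]
force: [0.2, -0.0, -0.1]
gripper_width: 1.001
grasp_force: 0.0
```

Run:
```python
from h import *
p,d=snapshot("side"); cv2.imwrite("pics/s3.png",cv2.resize(p[110:270,180:380],None,fx=4,fy=4,interpolation=2))
for c,m in masks(p).items():
  for a,ce,px in blobs(m):
    print(c,a,ce.round(1),plane("side",[ce],RH[c]+.001)[0,:2].round(4))
```

```text
red 110 [260.9 181.3] [0.618  0.0488]
red 53 [264.5 287.1] [ 0.4888 -0.3039]
yellow 14 [219.9 223.1] [ 0.4506 -0.0698]
yellow 160 [301.8 276.6] [ 0.5867 -0.308 ]
green 6 [236.5 140.3] [0.6115 0.2492]
green 5 [245.4 144. ] [0.6322 0.2219]
blue 34 [281.3 215. ] [ 0.6174 -0.1057]
blue 86 [280.7 226.8] [ 0.5987 -0.1451]
blue 2778 [438.1 307.9] [ 0.848  -0.5043]
blue 103 [  6.6 379.5] [-0.1051 -0.3407]
```

View pics/s3.png

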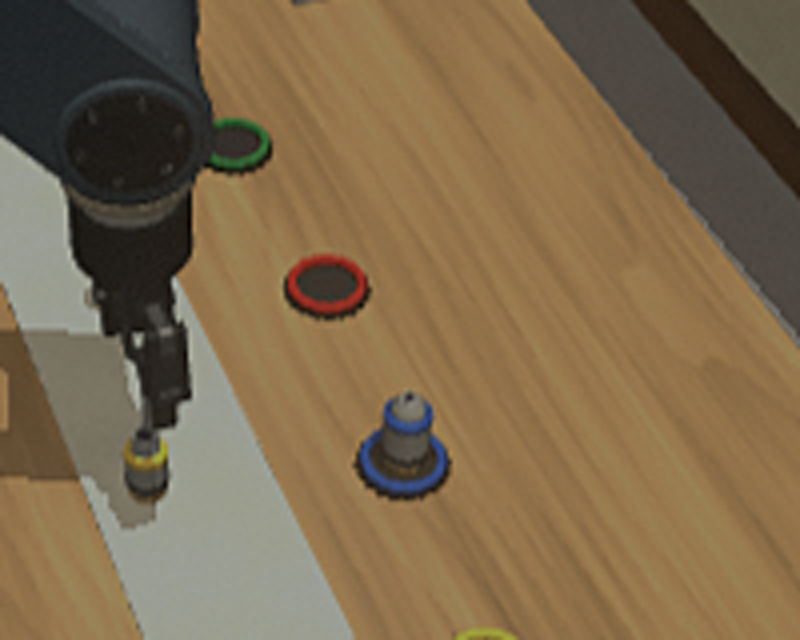

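jog_arm(steps=[[0, 0, 0, 0, 0, 0.02, 1], [0, 0, 0, 0, 0, 0.045, 1], [0, 0, 0, 0, 0, 0.065, 1], [0, 0, 0, 0, 0, 0.08, 1], [0, 0, 0, 0, 0, 0.085, 1], [0, 0, 0, 0, 0, 0.085, 0.7], [0, 0, 0, 0, 0, 0.085, 0.5], [0, 0, 0, 0, 0, 0.085, 0.3], [0, 0, 0, 0, 0, 0.085, 0.2], [0, 0, 0, 0, 0, 0.085, 0.2]])

```text
t: 11.5
eef_pos: [0.4396, -0.0619, 0.0174]
tool_rot: [[-1.0, -0.001, 0.001], [-0.001, 1.0, -0.0], [-0.001, -0.0, -1.0]]
force: [-1.4, 1.4, 6.5]
gripper_width: 0.338
grasp_force: 38.9
```

jog_arm(steps=[[0, 0, 0, 0, 0, -0.01, 0.2], [0, 0, 0, 0, 0, -0.03, 0.2], [0, 0, 0, 0, 0, -0.055, 0.2], [0, 0, 0, -0.006, -0.008, -0.075, 0.2], [0, 0, 0, -0.017, -0.024, -0.085, 0.2], [0, 0, 0, -0.034, -0.047, -0.085, 0.2], [0, 0, 0, -0.055, -0.076, -0.085, 0.2], [0, 0, 0, -0.077, -0.107, -0.085, 0.2], [0, 0, 0, -0.1, -0.139, -0.085, 0.2], [0, 0, 0, -0.122, -0.169, -0.085, 0.2]])

```text
t: 12.75
eef_pos: [0.5619, -0.2319, 0.1024]
tool_rot: [[-1.0, -0.001, -0.0], [-0.001, 1.0, -0.0], [0.0, -0.0, -1.0]]
force: [0.1, 0.2, -1.8]
gripper_width: 0.335
grasp_force: 39.6
```

jog_arm(steps=[[0, 0, 0, -0.016, -0.022, 0, 0.2], [0, 0, 0, -0.028, -0.039, 0, 0.2], [0, 0, 0, -0.035, -0.049, 0, 0.2], [0, 0, 0, -0.038, -0.053, 0, 0.2], [0, 0, 0, -0.038, -0.053, 0.01, 0.2], [0, 0, 0, -0.038, -0.053, 0.03, 0.2], [0, 0, 0, -0.038, -0.053, 0.05, 0.2], [0, 0, 0, -0.038, -0.053, 0.065, 0.2], [0, 0, 0, -0.038, -0.053, 0.07, 0.2], [0, 0, 0, -0.038, -0.053, 0.07, 0.2]])

```text
t: 14.0
eef_pos: [0.5994, -0.2838, 0.0316]
tool_rot: [[-1.0, -0.001, -0.0], [-0.001, 1.0, 0.0], [0.0, 0.0, -1.0]]
force: [0.5, -0.5, -1.1]
gripper_width: 0.337
grasp_force: 39.7
```

Run:
```python
from h import *
p,d=snapshot("side"); cv2.imwrite("pics/s4.png",cv2.resize(p[190:350,210:410],None,fx=4,fy=4,interpolation=2))
```

```text
(no output)
```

View pics/s4.png

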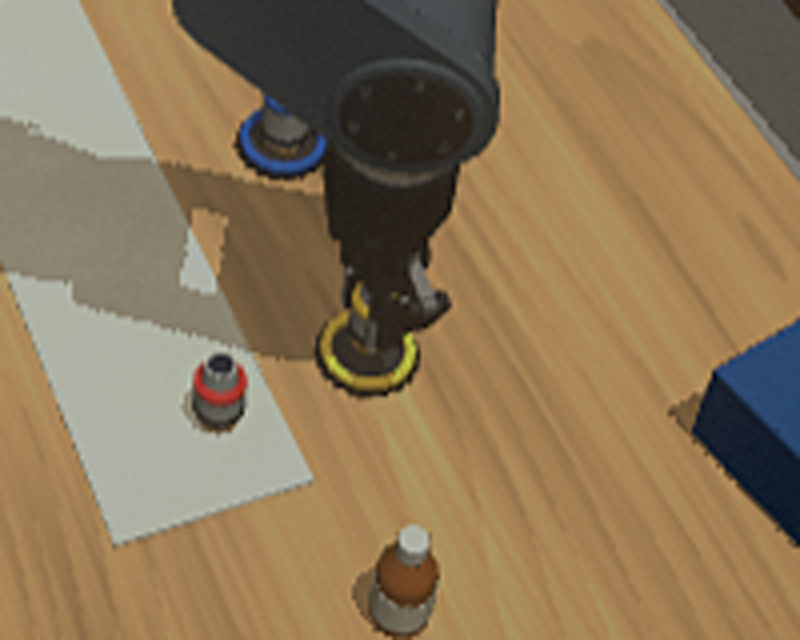

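jog_arm(steps=[[0, 0, 0, 0, 0, 0.004, 0.2], [0, 0, 0, 0, 0, 0.008, 0.2], [0, 0, 0, 0, 0, 0.01, 0.2], [0, 0, 0, 0, 0, 0.0115, 0.2], [0, 0, 0, 0, 0, 0.012, 0.2], [0, 0, 0, 0, 0, 0.0125, 0.2], [0, 0, 0, 0, 0, 0.013, 0.2], [0, 0, 0, 0, 0, 0.0135, 0.2], [0, 0, 0, 0, 0, 0.0135, 0.2], [0, 0, 0, 0, 0, 0.0135, 0.2]])

```text
t: 15.3
eef_pos: [0.5995, -0.2838, 0.0185]
tool_rot: [[-1.0, -0.001, 0.0], [-0.001, 1.0, -0.0], [-0.0, -0.0, -1.0]]
force: [-1.2, 0.1, 1.4]
gripper_width: 0.336
grasp_force: 39.9
```

jog_arm(steps=[[0, 0, 0, 0, 0, 0.0003, 0.2], [0, 0, 0, 0, 0, 0.0003, 0.4], [0, 0, 0, 0, 0, 0, 0.6], [0, 0, 0, 0, 0, 0, 0.9], [0, 0, 0, 0, 0, 0, 1], [0, 0, 0, 0, 0, 0, 1], [0, 0, 0, 0, 0, -0.02, 1], [0, 0, 0, 0, 0, -0.05, 1], [0, 0, 0, 0, 0, -0.08, 1], [0, 0, 0, 0, 0, -0.1, 1]])

```text
t: 16.55
eef_pos: [0.6, -0.2841, 0.1211]
tool_rot: [[-1.0, -0.001, 0.002], [-0.001, 1.0, -0.001], [-0.002, -0.001, -1.0]]
force: [-0.5, 0.2, -0.6]
gripper_width: 0.998
grasp_force: 0.0
```

jog_arm(steps=[[0, 0, 0, 0.015, -0.001, 0, 1], [0, 0, 0, 0.045, -0.003, 0, 1], [0, 0, 0, 0.08, -0.006, 0, 1], [0, 0, 0, 0.105, -0.008, 0, 1], [0, 0, 0, 0.1125, -0.008, 0, 1], [0, 0, 0, 0.1125, -0.008, 0.01, 1], [0, 0, 0, 0.1125, -0.008, 0.03, 1], [0, 0, 0, 0.1125, -0.008, 0.04, 1], [0, 0, 0, 0.1125, -0.008, 0.04, 1], [0, 0, 0, 0.1125, -0.008, 0.04, 1]])

```text
t: 17.8
eef_pos: [0.4874, -0.292, 0.0786]
tool_rot: [[-1.0, -0.001, 0.001], [-0.001, 1.0, -0.0], [-0.001, -0.0, -1.0]]
force: [-0.2, 0.4, 0.6]
gripper_width: 0.995
grasp_force: 0.0
```

jog_arm(steps=[[0, 0, 0, 0, 0, 0.02, 1], [0, 0, 0, 0, 0, 0.04, 1], [0, 0, 0, 0, 0, 0.055, 1], [0, 0, 0, 0, 0, 0.0625, 1], [0, 0, 0, 0, 0, 0.0625, 1], [0, 0, 0, 0, 0, 0.0625, 0.7], [0, 0, 0, 0, 0, 0.0625, 0.5], [0, 0, 0, 0, 0, 0.0625, 0.3], [0, 0, 0, 0, 0, 0.0625, 0.2], [0, 0, 0, 0, 0, 0.0625, 0.2]])

```text
t: 19.05
eef_pos: [0.4872, -0.2921, 0.0163]
tool_rot: [[-1.0, -0.001, 0.001], [-0.001, 1.0, -0.0], [-0.001, -0.0, -1.0]]
force: [0.0, -0.0, 6.0]
gripper_width: 0.36
grasp_force: 39.3
```

Run:
```python
from h import *
p,d=snapshot("side"); cv2.imwrite("pics/s5.png",cv2.resize(p[190:350,210:410],None,fx=4,fy=4,interpolation=2))
```

```text
(no output)
```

View pics/s5.png

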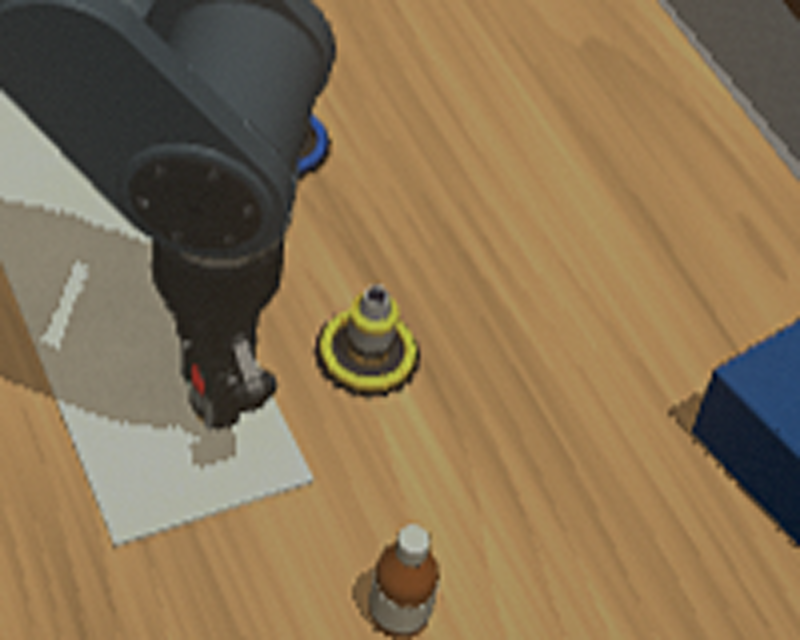

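jog_arm(steps=[[0, 0, 0, 0, 0, -0.01, 0.2], [0, 0, 0, 0, 0, -0.03, 0.2], [0, 0, 0, 0, 0, -0.06, 0.2], [0, 0, 0, -0.004, 0.01, -0.08, 0.2], [0, 0, 0, -0.012, 0.03, -0.09, 0.2], [0, 0, 0, -0.023, 0.06, -0.09, 0.2], [0, 0, 0, -0.038, 0.1, -0.09, 0.2], [0, 0, 0, -0.054, 0.14, -0.09, 0.2], [0, 0, 0, -0.069, 0.18, -0.09, 0.2], [0, 0, 0, -0.085, 0.22, -0.09, 0.2]])

```text
t: 20.35
eef_pos: [0.5718, -0.0689, 0.1055]
tool_rot: [[-1.0, -0.002, -0.001], [-0.002, 1.0, 0.0], [0.001, 0.0, -1.0]]
force: [0.1, 0.0, -1.0]
gripper_width: 0.358
grasp_force: 39.8
```

jog_arm(steps=[[0, 0, 0, -0.015, 0.04, 0, 0.2], [0, 0, 0, -0.03, 0.078, 0, 0.2], [0, 0, 0, -0.042, 0.109, 0, 0.2], [0, 0, 0, -0.051, 0.134, 0, 0.2], [0, 0, 0, -0.058, 0.151, 0, 0.2], [0, 0, 0, -0.061, 0.159, 0, 0.2], [0, 0, 0, -0.061, 0.159, 0.02, 0.2], [0, 0, 0, -0.061, 0.159, 0.04, 0.2], [0, 0, 0, -0.061, 0.159, 0.06, 0.2], [0, 0, 0, -0.061, 0.159, 0.07, 0.2]])

```text
t: 21.6
eef_pos: [0.6318, 0.0867, 0.0336]
tool_rot: [[-1.0, -0.0, -0.003], [-0.0, 1.0, -0.0], [0.003, -0.0, -1.0]]
force: [0.4, 0.5, -0.2]
gripper_width: 0.361
grasp_force: 39.8
```

Run:
```python
from h import *
p,d=snapshot("side"); cv2.imwrite("pics/s6.png",cv2.resize(p[90:250,180:380],None,fx=4,fy=4,interpolation=2))
```

```text
(no output)
```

View pics/s6.png

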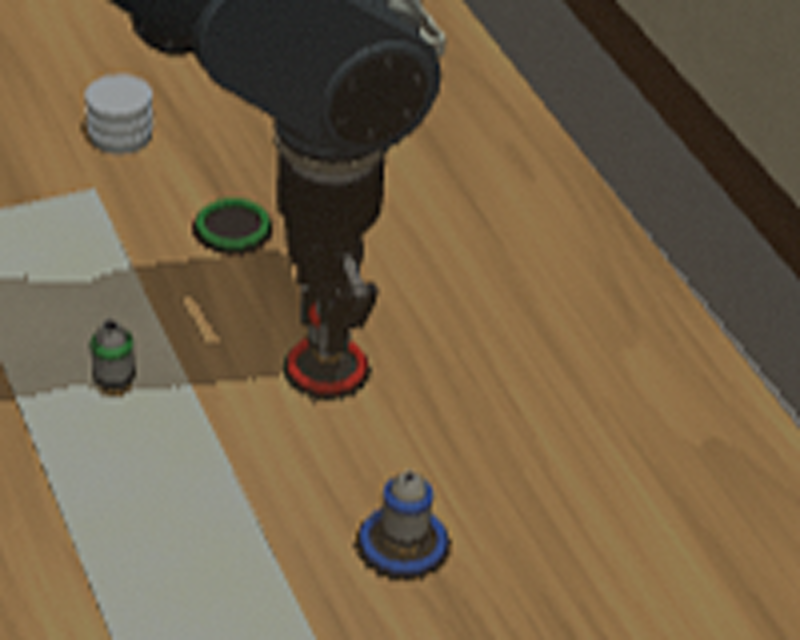

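jog_arm(steps=[[0, 0, 0, 0, 0, 0.004, 0.2], [0, 0, 0, 0, 0, 0.009, 0.2], [0, 0, 0, 0, 0, 0.013, 0.2], [0, 0, 0, 0, 0, 0.0155, 0.2], [0, 0, 0, 0, 0, 0.0165, 0.2], [0, 0, 0, 0, 0, 0.0175, 0.2], [0, 0, 0, 0, 0, 0.018, 0.2], [0, 0, 0, 0, 0, 0.0185, 0.2], [0, 0, 0, 0, 0, 0.0185, 0.2], [0, 0, 0, 0, 0, 0.0185, 0.2]])

```text
t: 22.9
eef_pos: [0.6327, 0.0872, 0.0174]
tool_rot: [[-1.0, -0.001, 0.0], [-0.001, 1.0, -0.0], [-0.0, -0.0, -1.0]]
force: [-0.2, -0.0, 0.9]
gripper_width: 0.358
grasp_force: 39.9
```

jog_arm(steps=[[0, 0, 0, 0, 0, 0.0003, 0.2], [0, 0, 0, 0, 0, 0.0003, 0.4], [0, 0, 0, 0, 0, 0, 0.6], [0, 0, 0, 0, 0, 0, 0.9], [0, 0, 0, 0, 0, 0, 1], [0, 0, 0, 0, 0, 0, 1], [0, 0, 0, 0, 0, -0.02, 1], [0, 0, 0, 0, 0, -0.05, 1], [0, 0, 0, 0, 0, -0.08, 1], [0, 0, 0, 0, 0, -0.1, 1]])

```text
t: 24.15
eef_pos: [0.6333, 0.0873, 0.12]
tool_rot: [[-1.0, -0.001, 0.003], [-0.001, 1.0, 0.0], [-0.003, 0.0, -1.0]]
force: [0.0, -0.1, 0.5]
gripper_width: 1.0
grasp_force: 0.0
```

jog_arm(steps=[[0, 0, 0, 0.02, 0.004, 0, 1], [0, 0, 0, 0.06, 0.013, 0, 1], [0, 0, 0, 0.1, 0.022, 0, 1], [0, 0, 0, 0.14, 0.031, 0, 1], [0, 0, 0, 0.16, 0.036, 0, 1], [0, 0, 0, 0.162, 0.036, 0, 1], [0, 0, 0, 0.162, 0.036, 0.01, 1], [0, 0, 0, 0.162, 0.036, 0.03, 1], [0, 0, 0, 0.162, 0.036, 0.03, 1], [0, 0, 0, 0.162, 0.036, 0.03, 1]])

```text
t: 25.4
eef_pos: [0.4712, 0.123, 0.0874]
tool_rot: [[-1.0, -0.0, 0.0], [-0.0, 1.0, 0.0], [-0.0, 0.0, -1.0]]
force: [-0.3, -0.3, 0.8]
gripper_width: 0.997
grasp_force: 0.0
```

jog_arm(steps=[[0, 0, 0, 0, 0, 0.02, 1], [0, 0, 0, 0, 0, 0.04, 1], [0, 0, 0, 0, 0, 0.06, 1], [0, 0, 0, 0, 0, 0.068, 1], [0, 0, 0, 0, 0, 0.068, 1], [0, 0, 0, 0, 0, 0.068, 0.7], [0, 0, 0, 0, 0, 0.068, 0.5], [0, 0, 0, 0, 0, 0.068, 0.3], [0, 0, 0, 0, 0, 0.068, 0.2], [0, 0, 0, 0, 0, 0.068, 0.2]])

```text
t: 26.65
eef_pos: [0.4709, 0.1232, 0.0198]
tool_rot: [[-1.0, -0.001, 0.001], [-0.001, 1.0, 0.0], [-0.001, 0.0, -1.0]]
force: [-1.1, 0.3, 5.4]
gripper_width: 0.36
grasp_force: 39.1
```

Run:
```python
from h import *
p,d=snapshot("side"); cv2.imwrite("pics/s7.png",cv2.resize(p[90:250,180:380],None,fx=4,fy=4,interpolation=2))
```

```text
(no output)
```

View pics/s7.png

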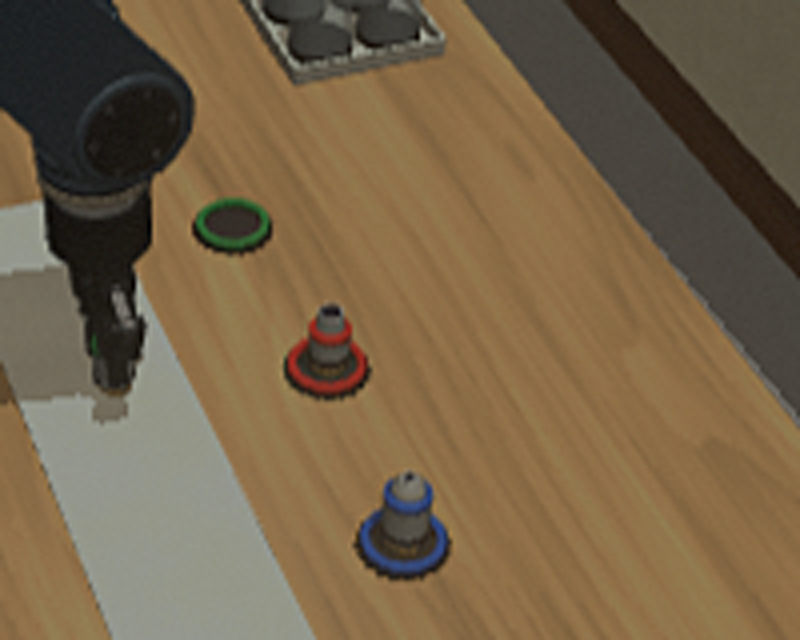

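jog_arm(steps=[[0, 0, 0, 0, 0, -0.01, 0.2], [0, 0, 0, 0, 0, -0.03, 0.2], [0, 0, 0, 0, 0, -0.055, 0.2], [0, 0, 0, -0.006, 0.006, -0.075, 0.2], [0, 0, 0, -0.018, 0.018, -0.085, 0.2], [0, 0, 0, -0.036, 0.036, -0.085, 0.2], [0, 0, 0, -0.058, 0.058, -0.085, 0.2], [0, 0, 0, -0.08, 0.08, -0.085, 0.2], [0, 0, 0, -0.1, 0.1, -0.085, 0.2], [0, 0, 0, -0.118, 0.118, -0.085, 0.2]])

```text
t: 27.95
eef_pos: [0.5889, 0.2419, 0.1047]
tool_rot: [[-1.0, -0.001, -0.0], [-0.001, 1.0, -0.0], [0.0, -0.0, -1.0]]
force: [-0.4, -0.8, -1.7]
gripper_width: 0.357
grasp_force: 39.8
```

jog_arm(steps=[[0, 0, 0, -0.015, 0.014, 0, 0.2], [0, 0, 0, -0.025, 0.024, 0, 0.2], [0, 0, 0, -0.03, 0.029, 0, 0.2], [0, 0, 0, -0.032, 0.031, 0, 0.2], [0, 0, 0, -0.032, 0.031, 0.01, 0.2], [0, 0, 0, -0.032, 0.031, 0.03, 0.2], [0, 0, 0, -0.032, 0.031, 0.05, 0.2], [0, 0, 0, -0.032, 0.031, 0.065, 0.2], [0, 0, 0, -0.032, 0.031, 0.07, 0.2], [0, 0, 0, -0.032, 0.031, 0.07, 0.2]])

```text
t: 29.2
eef_pos: [0.6205, 0.2722, 0.0341]
tool_rot: [[-1.0, -0.001, -0.0], [-0.001, 1.0, -0.0], [0.0, -0.0, -1.0]]
force: [0.1, 0.5, -1.5]
gripper_width: 0.364
grasp_force: 39.8
```

Run:
```python
from h import *
p,d=snapshot("side"); cv2.imwrite("pics/s8.png",cv2.resize(p[70:230,150:350],None,fx=4,fy=4,interpolation=2))
```

```text
(no output)
```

View pics/s8.png

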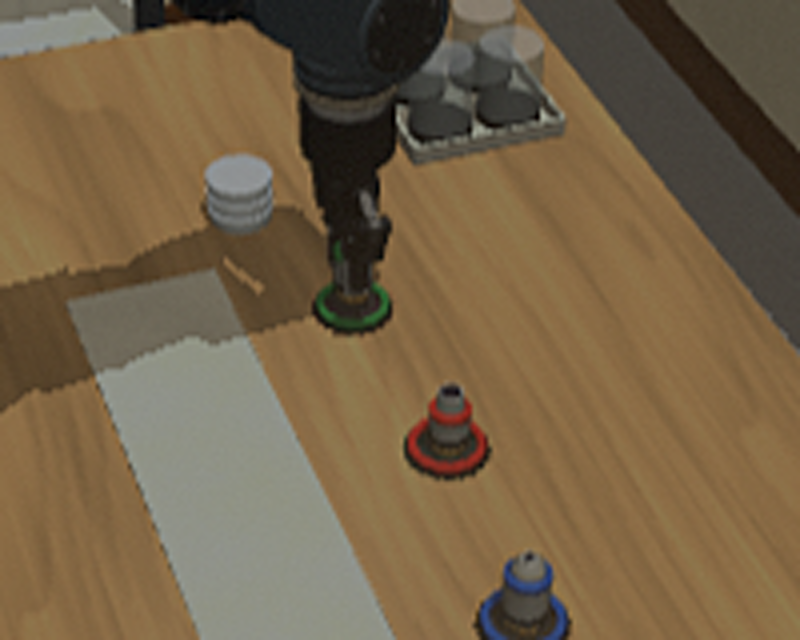

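Green is upright inside its collar and the dishes are clear; 13.5 mm to go.

jog_arm(steps=[[0, 0, 0, 0, 0, 0.004, 0.2], [0, 0, 0, 0, 0, 0.008, 0.2], [0, 0, 0, 0, 0, 0.01, 0.2], [0, 0, 0, 0, 0, 0.0115, 0.2], [0, 0, 0, 0, 0, 0.012, 0.2], [0, 0, 0, 0, 0, 0.0125, 0.2], [0, 0, 0, 0, 0, 0.013, 0.2], [0, 0, 0, 0, 0, 0.0137, 0.2], [0, 0, 0, 0, 0, 0.0137, 0.2], [0, 0, 0, 0, 0, 0.0137, 0.2]])

```text
t: 30.5
eef_pos: [0.6206, 0.2723, 0.0209]
tool_rot: [[-1.0, -0.001, 0.0], [-0.001, 1.0, 0.0], [-0.0, 0.0, -1.0]]
force: [-1.8, -1.5, 2.8]
gripper_width: 0.362
grasp_force: 40.3
```

jog_arm(steps=[[0, 0, 0, 0, 0, 0, 0.4], [0, 0, 0, 0, 0, 0, 0.6], [0, 0, 0, 0, 0, 0, 0.8], [0, 0, 0, 0, 0, 0, 0.8], [0, 0, 0, 0, 0, 0, 0.8], [0, 0, 0, 0, 0, -0.02, 0.8], [0, 0, 0, 0, 0, -0.05, 0.8], [0, 0, 0, 0, 0, -0.09, 0.8], [0, 0, 0, 0, 0, -0.13, 0.8], [0, 0, 0, 0, 0, -0.15, 0.8]])

```text
t: 31.75
eef_pos: [0.6213, 0.2725, 0.1742]
tool_rot: [[-1.0, -0.001, 0.004], [-0.001, 1.0, 0.001], [-0.004, 0.001, -1.0]]
force: [0.0, 0.2, 0.0]
gripper_width: 0.801
grasp_force: 0.0
```

jog_arm(steps=[[0, 0, 0, 0.03, 0, 0, 0.8], [0, 0, 0, 0.07, 0, 0, 0.8], [0, 0, 0, 0.11, 0, 0, 0.8], [0, 0, 0, 0.15, 0, 0, 0.8], [0, 0, 0, 0.19, 0, 0, 0.8], [0, 0, 0, 0.22, 0, 0, 0.8], [0, 0, 0, 0.24, 0, 0, 0.8], [0, 0, 0, 0.25, 0, 0, 0.8], [0, 0, 0, 0.25, 0, 0, 0.8], [0, 0, 0, 0.25, 0, 0, 0.8]])

```text
t: 33.0
eef_pos: [0.3712, 0.2721, 0.1706]
tool_rot: [[-1.0, -0.0, 0.0], [-0.0, 1.0, 0.0], [-0.0, 0.0, -1.0]]
force: [-0.3, 0.1, -0.1]
gripper_width: 0.8
grasp_force: 0.0
```

Run:
```python
from h import *
for n in("top","side"):
    p,d=snapshot(n)
    if n=="top": cv2.imwrite("pics/t9.png",cv2.resize(p[110:270,80:460],None,fx=2,fy=2,interpolation=2))
    else: cv2.imwrite("pics/s9.png",cv2.resize(p[90:360,180:380],None,fx=2.2,fy=2.2,interpolation=2))
```

```text
(no output)
```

View pics/s9.png

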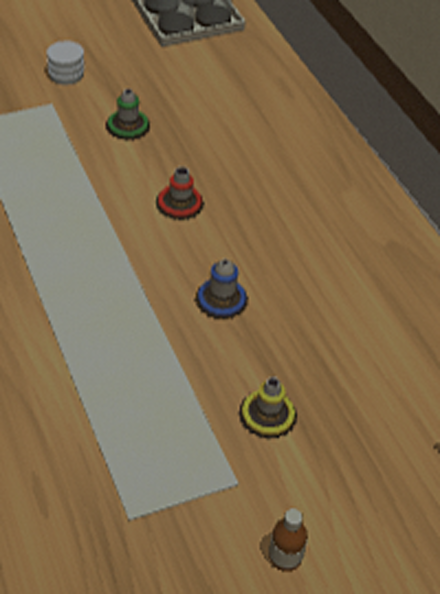

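View pics/t9.png

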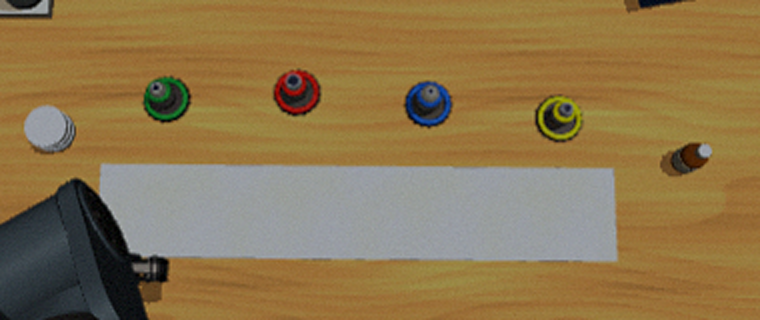

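All four stand upright, each inside the collar of its own colour (top crop: green 165,95; red 296,88; blue 429,98; yellow 562,113). The bottle and the dishes have not moved.

```bash
python3 -c "
from plant import *
print(close_job())"
```

```text
the job is handed in; nothing more can be done
None
```

All four objectives stand upright, lens up, in the case bases of their own colours. The bottle and dish stack look untouched in the final pictures, and the job was handed in at about 33 s; `close_job` returned no verdict.

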